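# Prime a bore plug with the bench spray can

## Task

Prime the large bore plug for sealing: take it out of the sloping stock rack and set it down, without dropping it, upright in the slot of the drip rack that is nearest the spray can. Only when it stands there and you have let go of it, press the can's sprung cap fully down for a moment without ramming it and let it spring back up. Leave the small plug, the plug already drying, the sealant bottle and the spanner where they are.

Things in the scene. Friction and masses are not known exactly. Their poses are not given: they have to be found in the camera images.
- plug_centre (a point): Centre of the large bore plug: a solid bare aluminium disc, 60 mm across, 10 mm thick, about 76 g (may vary by a third). The point's y is the disc's axis; at the start its z lies in the disc's plane and points to the top of its rim. It starts in the lower row of the sloping stock rack, leaning 35 degrees from upright, in either of the two lanes (the small plug has the other).
- plug: The large bore plug itself, the same disc; this origin is NOT its centre but a point of the disc's mid-plane 27 mm from the centre (at the start 27 mm below it along the disc's own z). Axes as plug_centre.
- small_plug_centre (a point): Centre of the small bore plug, a like disc 45 mm across and 10 mm thick, y along its axis, leaning in the other lane of the stock rack. Leave it alone.
- done_plug_centre (a point): Centre of a plug like the large one (60 by 10 mm), already primed and drying upright in the third slot of the drip rack, farthest from the can; y along its axis. Leave it alone.
- stock: Sloping wire stock rack fixed to the bench: dark base plate 190 by 130 mm, wire frame tipped 35 degrees. Origin at the bench. Two lanes, at x = +46 and -46 mm of the rack, each of two rails 36 mm apart (5 mm wire) that rise 35 degrees towards the rack's +y and pass 46 mm above the bench at y = 0. The plugs stand in the lower row, at y = 0; the upper row, 50 mm up the rails, is empty.
- stock_row (a point): Lower row of the stock rack, midway between its lanes, at the rails' height; axes as the rack. A slot is two pairs of 4 mm tines square on the rails, 32 mm long, 14 mm free between the pairs. A plug's rim rests on both rails, its face on the lower tines, its top leaning to -y. It comes out along its own plane: up and to -y, 35 degrees from vertical. Its upper half is free to the fingers.
- station: Priming station fixed to the bench: steel drip tray 150 mm wide with a wire drip rack and the leaning spray can. Origin at the bench under the slot to be used; y points level from the can to the drip rack. Three upright slots in line, at y = 0 (nearest the can, the one to use), 35 mm (empty) and 70 mm (drying plug); a plug in them has its axis along y. Rails at x = +18 and -18 mm.
- slot (a point): Middle of the slot to be used, at the height of the rails' axes (22 mm above the bench); axes as the station. A seated 60 mm plug rests on both rails, its centre 27 mm above this point (49 mm above the bench). 14 mm are free along y between the pairs of tines, which end 32 mm above this point and splay to 21 mm.
- cap (a joint): How far the spray cap is pushed down from where it rests, along the can's axis, in m: 0 up, 0.005 fully down on its stop. A spring holds it up: about 5 N starts it, about 12 N takes it right down; it comes back by itself.
- cap_top (a point): Where the top of the spray cap (white round pad, 30 mm) stands on an average can, 16 mm above the white 53 mm ring and 167 mm above the bench. Caps are pushed on by hand: the pad may truly stand up to 4 mm higher or lower along z, so feel for it. z: the can's axis, out of its top, leaning 38 degrees from vertical towards the drip rack; the cap goes down along -z. y: along the spray, at the slot.
- guard_end (a point): Upper end of the flat steel bracket bar, 24 mm wide, that runs up the upper side of the 65 mm can, 33 to 43 mm from its axis (-y of cap_top), and stands 50 mm past the pad as a guard over the cap: there is no room to come at the cap from straight above. Its other sides are free.
- sealant: White plastic sealant bottle, 38 mm across and 115 mm high, standing on the bench; origin under its middle. Leave it alone.
- spanner: Steel spanner about 190 mm long, lying on the bench. Leave it alone.
Mind the look-alikes: they are no part of the job. What is shaped like the plug but brown is not meant.

How it is judged:
By the outcome, as a careful person would: the job done as asked, in the order asked, and still so for the second after the job is handed in, with the robot touching nothing.
It also fails if it takes over 48 s, if anything falls off the work surface, if the arm or the gripper's body presses on something with over 40 N, if the wrist force passes 120 N, or if a joint passes its speed limit or range.

## Robot

A 7-joint arm with a two-finger parallel gripper is mounted at the origin on the work surface. World frame = base frame: x ahead of the robot, y to its left, z up, the work surface at z = 0. Lengths are in mm, angles in rad, forces in N, time in s.
With the tool pointing down it reaches from about 400 to 875 mm from the base axis. Payload 6.5 kg.
Tool frame: the origin (TCP) lies on the mounting face of the last link; the fingertips stand 173 mm ahead of it and the grasp point (between the pads) lies 155 mm ahead of it; z points along the fingers, y is the direction in which the jaws open and shut (so a half turn about z gives the same grasp; the last joint's range is limited). The gripper opens to 85 mm and grips with 20 to 120 N. Pads are 22 mm wide; open, the fingers measure 114 mm over their backs; the gripper's body (76 mm by 85 mm) begins 54 mm behind the grasp point. The pads swing forward as they close: fully open they stand 13 mm farther back than shut.
Start: joints at [1.185, 0.536, -0.004, 1.538, 0.003, 1.067, -0.071], TCP at [204.345, -617.036, 404.69] pointing down, gripper open.
Joint ranges: [-2.7, 2.7], [-0.37, 2.16], [-1.27, 1.26], [0.24, 2.4], [-1.31, 4.45], [0.19, 1.91], [-2.76, 2.76]. Speed limits (rad/s): [2.39, 2.39, 3.14, 3.14, 3.14, 3.14, 3.14].

## Interface

Orientations are given as [roll, pitch, yaw] about the fixed x, y, z axes, in that order (R = Rz(yaw) Ry(pitch) Rx(roll)).
In Python, from station import env gives the robot as it stands. The module is installed in compiled form; this text tells all that it offers.
- The arm moves only by the shell command python3 -m pendant 'ROWS' [FORCE]. ROWS is JSON, a list of rows, each a list of 7 numbers: the turn, a rotation vector about the tool's x, y, z in rad, then the shift along the tool's x, y, z in mm, then the opening, from -1 (shut) to 1 (fully open). In form: [[rx, ry, rz, tx, ty, tz, gripper], ...]. A call has 1 to 8 rows; each row is the pose to reach, as a shift and turn from the pose measured when the call began, along the tool's axes at that moment; what a row does not reach only later rows make up. A row lasts 1/10 s, in which the tool goes at most 50 mm and 8.59 degrees, less where a joint would pass 70% of its speed; a pose out of reach is approached as far as the arm can. A call with a gripper value outside its range is refused whole. The fingers move at their own pace and stop on an object; FORCE is the grip in N (left out, the last holds). Time passes only in rows, so rows that repeat a pose let the fingers close. It gives the time, the measured TCP pose, the force and the opening at its end, in the units of the state.
- env.get_obs(): the state, without advancing time (a new reading comes with each control period).
- env.get_image(name): name is "scene" or "top"; returns (picture, depth): 384x512x3 uint8, blue, green, red; 384x512 float32, mm along the optical axis (not along the pixel's ray), 0 where there is no reading.
- env.get_calibration(name): a dict with "K" (3x3 intrinsics, pixels), "xyz" and "rotation" of the camera in the world. Camera axes: x right, y down, z forward; pixel columns grow to the right and rows downward; lengths in mm; the calibration is good to about 2 mm. A picture is of the moment at which its call begins. get_calibration takes no time and is no camera call.
- env.close_job(): hands the job in, once; it reports no verdict.
Trained networks look in the newest picture that a camera, given by its name, has taken for a name from the list of things; names that differ only in an ending like _2 or _b are one class to them, and where a whole thing is asked for, a point or a joint stands for the part that bears it (a point fixed in the world has none). Each returns a list of dicts, best first, with "p" (0 to 1); they miss things now and then, are a little off and sometimes report something else, mostly with a low value. They report only what shows in the picture. A call takes as long as a camera call. They do not tell look-alikes from the thing itself.
- env.search_frame(thing, camera): "position" ([x, y, z] in mm, in the coordinates of the camera as it stood for that picture, good to about 4 mm: the middle of the surface that is visible of it).
The state is a dict: "time_s": time; "joint_positions": joint angles; "qd": joint speeds; "joint_torque": joint torques, N m; "ee_pos": TCP position; "ee_rot": TCP orientation; "contact_force": force on the tool from outside, world axes, zero at the start; "ft_torque": the same for the moment, N m; "width": finger opening in mm.
Only numpy, scipy, OpenCV 4.12 (cv2) and the standard library are available. Lean on these libraries where they do the work, as an engineer would, in place of code of your own. Each camera call takes 0.05 s, during which the arm holds its last target. There are 200 camera calls.

## Working session

There is one attempt and no reset: what is moved stays moved. The work goes in short steps, Python scripts to look and compute and a shell command to move; the robot and the scene stay as the last step left them, time stands still between calls to the robot, and variables do not carry over. Pictures are saved under pics/ and viewed, about 8 in all and at most 12, crops included, and the job is handed in when it is done.

```bash
mkdir -p pics
cat > h.py <<'E'
import numpy as np, cv2
from scipy.spatial.transform import Rotation as R
from station import env
def cal(n):
    c=env.get_calibration(n); K=np.array(c["K"],float); r=np.array(c["rotation"],float)
    if r.shape!=(3,3): r=R.from_euler('xyz',r).as_matrix()
    return K,r,np.array(c["xyz"],float)
def cloud(n,d):
    K,r,t=cal(n); v,u=np.mgrid[:d.shape[0],:d.shape[1]]
    p=np.stack([(u-K[0,2])/K[0,0]*d,(v-K[1,2])/K[1,1]*d,d],-1)
    return p@r.T+t
def proj(n,P):
    K,r,t=cal(n); q=(np.atleast_2d(P)-t)@r; q=q@K.T; return q[:,:2]/q[:,2:]
E
python3 - <<'E'
from h import *
for n in ("scene","top"):
    im,d=env.get_image(n); cv2.imwrite(f"pics/{n}0.png",im); np.save(f"{n}0.npy",d); cv2.imwrite(f"{n}0i.png",im)
    print(n,env.get_calibration(n))
    K,r,t=cal(n)
    for th in ("plug_centre","small_plug_centre","done_plug_centre","stock","station","cap_top","guard_end","sealant","spanner","slot","stock_row"):
        try:
            for o in env.search_frame(th,n)[:3]:
                w=r@np.array(o["position"])+t; print(th,round(o["p"],2),w.round(),proj(n,w)[0].round())
        except Exception as e: print(th,e)
print(env.get_obs())
E
```

```text
scene {'K': array([[494.95681094,   0.        , 244.33965187],
       [  0.        , 494.95681094, 193.40727289],
       [  0.        ,   0.        ,   1.        ]]), 'xyz': array([1007.01022556,  750.69372904,  997.31818408]), 'rotation': array([-2.42923543, -0.0151711 ,  2.54696564])}
plug_centre 0.91 [447. 329.  78.] [338. 238.]
plug_centre 0.88 [435. 515.  12.] [393. 311.]
small_plug_centre 0.51 [535. 312.  66.] [303. 253.]
done_plug_centre 0.62 [579.  70.  57.] [228. 196.]
stock 0.94 [508. 371.   2.] [325. 281.]
station 0.95 [ 571. -112.    3.] [195. 166.]
cap_top 0.69 [ 562. -148.  151.] [188. 116.]
cap_top 0.5 [746. 188.  63.] [194. 259.]
cap_top 0.46 [732.  14.  10.] [165. 219.]
guard_end 0.76 [ 572. -106.    1.] [196. 168.]
sealant 0.92 [744. 190.  62.] [195. 259.]
sealant 0.23 [ 571. -109.    6.] [195. 166.]
spanner 0.72 [732.  15.   7.] [165. 220.]
slot 0.76 [ 570. -108.    4.] [196. 166.]
stock_row 0.59 [506. 366.   2.] [324. 279.]
top {'K': array([[446.63599389,   0.        , 257.8728338 ],
       [  0.        , 446.63599389, 183.27114886],
       [  0.        ,   0.    
[... 940 characters left out ...]
t_positions': array([ 1.18480471,  0.53643141, -0.00438768,  1.53789729,  0.00260012,
        1.06731954, -0.07119167]), 'qd': array([-6.99304819e-04, -5.01059607e-04,  6.17687656e-05,  5.65088495e-04,
       -1.02970266e-03,  1.30241832e-03, -2.92021108e-04]), 'joint_torque': array([-3.00262691e-04, -5.83332860e+01,  1.04739536e+00, -2.59435469e+01,
        1.23179881e-02,  1.67859944e-03,  5.62621992e-06]), 'ee_pos': array([ 204.33596393, -617.03865327,  404.67069437]), 'ee_rot': array([-3.14154529e+00,  3.84576669e-05,  3.19825933e-01]), 'contact_force': array([ 0.32707935, -0.91121575, -0.16836577]), 'ft_torque': array([ 0.03409495,  0.03850969, -0.03693549]), 'width': 85.19087395520751}
```

View both.

Run:
```python
import cv2,numpy as np
a=cv2.imread("scene0i.png");b=cv2.imread("top0i.png")
cv2.imwrite("pics/v1.png",cv2.resize(a[60:360,120:470],None,fx=2,fy=2,interpolation=3)[:600,:800])
cv2.imwrite("pics/v2.png",cv2.resize(b[100:300,90:450],None,fx=2.2,fy=2.2,interpolation=3))
```

```text
(no output)
```

View pics/v1.png

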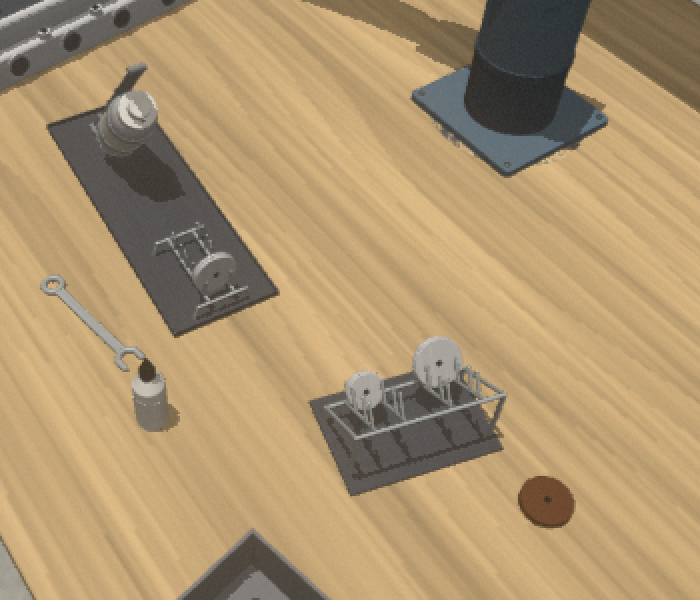

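View pics/v2.png

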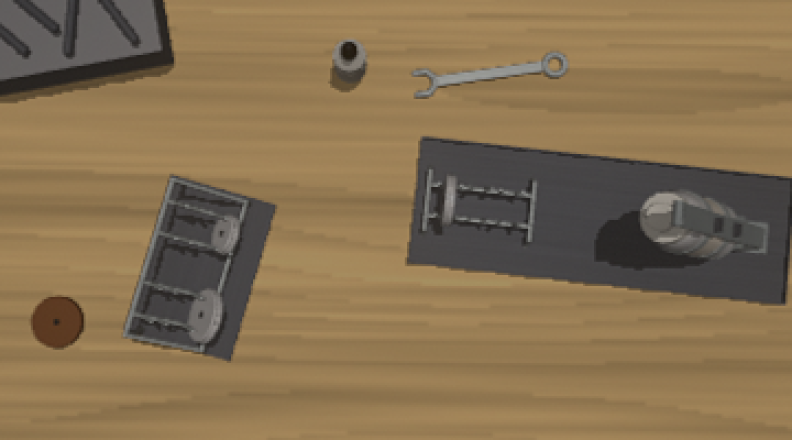

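```bash
cat > m.py <<'E'
from h import *
def disc(n,im,d,c,rad,zmin):
    P=cloud(n,d); hsv=cv2.cvtColor(im,cv2.COLOR_BGR2HSV)
    m=(np.linalg.norm(P-c,axis=-1)<rad)&(d>0)&(hsv[...,1]<60)&(P[...,2]>zmin)
    Q=P[m]; rng=np.random.default_rng(0); best=None
    for _ in range(400):
        a=Q[rng.choice(len(Q),3,False)]; nn=np.cross(a[1]-a[0],a[2]-a[0]); l=np.linalg.norm(nn)
        if l<50: continue
        i=abs((Q-a[0])@nn/l)<2.0
        if best is None or i.sum()>best.sum(): best=i
    I=Q[best]; c0=I.mean(0); nn=np.linalg.svd(I-c0)[2][2]; nn*=np.sign(nn[2]) if abs(nn[2])>.2 else 1
    u=np.cross(nn,[0,0,1]);u/=np.linalg.norm(u);w=np.cross(nn,u); w*=np.sign(w[2])
    uv=np.c_[(I-c0)@u,(I-c0)@w].astype(np.float32); (cx,cy),r=cv2.minEnclosingCircle(uv)
    return c0+cx*u+cy*w,nn,r,len(I),len(Q)
def plate(n,im,d,c,rad,zp):
    P=cloud(n,d); hsv=cv2.cvtColor(im,cv2.COLOR_BGR2HSV)
    m=(np.linalg.norm(P[...,:2]-c,axis=-1)<rad)&(d>0)&(hsv[...,1]<60)&(abs(P[...,2]-zp)<7)
    m=cv2.morphologyEx(m.astype(np.uint8),cv2.MORPH_CLOSE,np.ones((5,5)))
    k,l,s,_=cv2.connectedComponentsWithStats(m); j=1+s[1:,4].argmax()
    K,r,t=cal(n); v,u=np.nonzero(l==j); ray=np.c_[(u-K[0,2])/K[0,0],(v-K[1,2])/K[1,1],np.ones(len(u))]@r.T
    Q=t+ray*((zp-t[2])/ray[:,2])[:,None]
    return np.median(P[l==j][:,2]),cv2.minAreaRect(Q[:,:2].astype(np.float32))
E
python3 - <<'E'
from m import *
np.set_printoptions(precision=3,suppress=True)
for n in ("scene","top"):
    im=cv2.imread(f"{n}0i.png"); d=np.load(f"{n}0.npy")
    for nm,c,r,z in (("large",[444,327,80],42,50),("small",[535,314,70],34,45),("done",[575,70,55],40,20)):
        print(n,nm,*disc(n,im,d,np.array(c),r,z))
    print("stock",plate(n,im,d,[500,360],150,4)); print("station",plate(n,im,d,[560,-60],260,4))
E
```

```text
scene large [447.363 333.699  72.134] [0.245 0.776 0.581] 29.413185119628906 285 478
scene small [538.676 315.595  62.332] [0.204 0.805 0.557] 24.00792121887207 149 308
scene done [578.307  67.328  50.315] [ 0.123  0.992 -0.013] 31.188398361206055 210 367
stock (np.float64(5.362825642708685), ((497.9670715332031, 348.0354919433594), (131.26815795898438, 190.1015167236328), 74.66114044189453))
station (np.float64(4.017926172321154), ((560.0802612304688, -112.00540161132812), (418.8685607910156, 150.75267028808594), 84.38440704345703))
top large [445.943 336.167  71.785] [0.23  0.779 0.584] 30.62819480895996 210 301
top small [537.106 316.678  64.414] [0.201 0.781 0.591] 23.713247299194336 117 208
top done [575.049  69.401  49.913] [0.096 0.994 0.046] 33.04570007324219 67 196
stock (np.float64(5.460126221656878), ((497.97430419921875, 347.47265625), (126.57787322998047, 190.59075927734375), 75.55702209472656))
station (np.float64(4.053126199049984), ((561.1122436523438, -110.34036254882812), (420.3932800292969, 149.81321716308594), 84.36763000488281))
```

The candidates for the large plug, in scene pixels:
- **(338,240):** bare 60 mm disc leaning in the rack lane at rack x=-46. I choose this one.
- **(303,255):** small plug, 45 mm fit.
- **(227,196):** the drying plug.
- **(393,310):** brown disc lying on the bench.

The circle fit gives a radius of about 30 mm and a 35° tilt, which matches the description. The top view also shows the rack at (180,220) and the can at (392,203).

```bash
cat > p.py <<'E'
from m import *
import sys
np.set_printoptions(precision=3,suppress=True)
rk=R.from_euler('z',np.radians(-15)).as_matrix(); st=R.from_euler('z',np.radians(-5.62)).as_matrix()
C=np.array([445.9,331.1,68.6])            # plug centre
pz=rk@[0,-np.sin(np.radians(35)),np.cos(np.radians(35))]
def tool(M,a):  # tool tilted a deg in the y-z plane of frame M; tool y = +y side
    a=np.radians(a); y=M@[0,np.cos(a),np.sin(a)]; z=M@[0,np.sin(a),-np.cos(a)]
    return np.c_[np.cross(y,z),y,z]
def row(pos,Rt):
    o=env.get_obs(); Rc=R.from_euler('xyz',o["ee_rot"]).as_matrix()
    rv=R.from_matrix(Rc.T@Rt).as_rotvec(); t=Rc.T@(np.array(pos)-o["ee_pos"])
    print("rot",rv.round(4),"deg",np.degrees(np.linalg.norm(rv)).round(1),"shift",t.round(1),np.linalg.norm(t).round(1))
def say():
    o=env.get_obs(); print("t",o["time_s"],"ee",o["ee_pos"].round(1),o["ee_rot"].round(3),"q",o["joint_positions"].round(2),"F",o["contact_force"].round(1),"w",round(o["width"],1))
def yawdown(psi): return R.from_euler('xyz',[np.pi,0,psi]).as_matrix()
E
python3 - <<'E'
from p import *
row([512,-350,500],yawdown(0.97))
im=cv2.imread("scene0i.png"); q=proj("scene",[C+30*pz,C-30*pz,C]); print(q)
c=im[195:285,270:380].copy(); c=cv2.resize(c,None,fx=6,fy=6,interpolation=3)
for a in q: cv2.circle(c,tuple(((a-[270,195])*6).astype(int).tolist()),4,(0,0,255),-1)
cv2.imwrite("pics/v3.png",c)
E
```

```text
rot [-0.    0.   -0.65] deg 37.3 shift [ 376.  -156.8  -95.3] 418.4
[[336.486 228.388]
 [339.728 252.449]
 [338.118 240.503]]
```

View pics/v3.png

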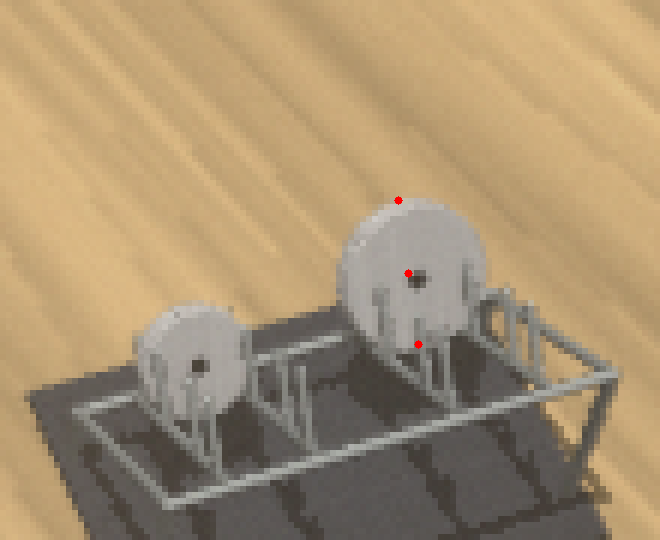

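The crop at the chosen disc shows a bare grey plug leaning between its tines. Its centre hole is at crop (417,278), which is scene (339.5,241). My projected mid-plane centre falls half a thickness behind that, as it should. I start moving now.

```bash
python3 -m pendant '[[0,0,-0.65,376,-157,-95,0],[0,0,-0.65,376,-157,-95,0],[0,0,-0.65,376,-157,-95,0],[0,0,-0.65,376,-157,-95,0],[0,0,-0.65,376,-157,-95,0],[0,0,-0.65,376,-157,-95,0],[0,0,-0.65,376,-157,-95,0],[0,0,-0.65,376,-157,-95,0]]'
python3 -c "
from p import *
say(); row([590,30,480],yawdown(1.9))"
```

```text
time_s: 2.0
ee_pos: [499.5, -360.1, 496.2]
ee_rot: [3.141, 0.0, 0.969]
contact_force: [0.9, 0.2, 0.7]
width: 42.7
t 2.0 ee [ 499.5 -360.1  496.2] [3.141 0.    0.969] q [ 0.74  0.41 -0.26  1.51  0.11  1.23 -0.14] F [0.9 0.2 0.7] w 42.7
rot [ 0.    0.   -0.93] deg 53.3 shift [ 372.9 -146.1   16.1] 400.8
```

```bash
python3 -m pendant '[[0,0,-0.93,373,-146,16,0],[0,0,-0.93,373,-146,16,0],[0,0,-0.93,373,-146,16,0],[0,0,-0.93,373,-146,16,0],[0,0,-0.93,373,-146,16,0],[0,0,-0.93,373,-146,16,0],[0,0,-0.93,373,-146,16,0],[0,0,-0.93,373,-146,16,0]]'
python3 -c "
from p import *
say(); row(C+pz*290,tool(rk,35)); row([470,150,400],tool(rk,20))"
```

```text
time_s: 2.8
ee_pos: [589.7, 29.3, 480.3]
ee_rot: [3.141, 0.001, 1.9]
contact_force: [1.0, -0.4, -1.2]
width: 42.9
t 2.8 ee [589.7  29.3 480.3] [3.141 0.001 1.9  ] q [ 0.29  0.42 -0.57  1.59  0.24  1.2   0.  ] F [ 1.  -0.4 -1.2] w 42.9
rot [-0.56   0.3   -0.948] deg 65.4 shift [ 194.1 -131.3  173.9] 291.9
rot [-0.321  0.172 -0.97 ] deg 59.3 shift [153.  -74.3  80.2] 188.0
```

```bash
python3 -m pendant '[[-0.321,0.172,-0.97,153,-74,80,0],[-0.321,0.172,-0.97,153,-74,80,0],[-0.321,0.172,-0.97,153,-74,80,0],[-0.321,0.172,-0.97,153,-74,80,0],[-0.321,0.172,-0.97,153,-74,80,0],[-0.321,0.172,-0.97,153,-74,80,0],[-0.321,0.172,-0.97,153,-74,80,0],[-0.321,0.172,-0.97,153,-74,80,0]]'
python3 -c "
from p import *
say(); row(C+pz*260,tool(rk,35))"
```

```text
time_s: 3.6
ee_pos: [470.6, 149.2, 399.9]
ee_rot: [2.791, -0.001, 2.879]
contact_force: [-0.1, -0.3, -0.4]
width: 42.9
t 3.6 ee [470.6 149.2 399.9] [ 2.791 -0.001  2.879] q [ 0.52  0.41 -1.    1.98  0.11  0.71  0.83] F [-0.1 -0.3 -0.4] w 42.9
rot [-0.261 -0.    -0.001] deg 14.9 shift [ 70.9 -21.6 118.1] 139.4
```

```bash
python3 -m pendant '[[-0.261,0,0,71,-22,118,0],[-0.261,0,0,71,-22,118,0],[-0.261,0,0,71,-22,118,0],[-0.261,0,0,71,-22,118,0],[-0.261,0,0,71,-22,118,0],[-0.261,0,0,71,-22,118,0]]'
python3 -c "
from p import *
say(); row(C+pz*260,tool(rk,35));row(C+pz*175,tool(rk,35))"
```

```text
time_s: 4.2
ee_pos: [406.3, 186.9, 280.5]
ee_rot: [2.532, -0.004, 2.879]
contact_force: [0.5, 0.4, -0.3]
width: 42.8
t 4.2 ee [406.3 186.9 280.5] [ 2.532 -0.004  2.879] q [ 0.53  0.69 -1.1   2.24  0.6   0.19  0.4 ] F [ 0.5  0.4 -0.3] w 42.8
rot [-0.002 -0.003 -0.003] deg 0.2 shift [-0.9  0.9 -0.6] 1.4
rot [-0.002 -0.003 -0.003] deg 0.2 shift [-1.1  1.1 84.4] 84.4
```

```bash
python3 -m pendant '[[0,0,0,-1,1,40,0],[0,0,0,-1,1,60,0],[0,0,0,-1,1,75,0],[0,0,0,-1,1,84,0],[0,0,0,-1,1,84,0]]'
python3 - <<'E'
from p import *
say(); row(C+pz*175,tool(rk,35))
im,d=env.get_image("scene"); im2,d2=env.get_image("top")
a=cv2.resize(im[180:290,260:390],None,fx=4,fy=4,interpolation=3); b=cv2.resize(im2[190:300,130:230],None,fx=4,fy=4,interpolation=3)
cv2.imwrite("pics/v4.png",np.hstack([a[:440],b[:440]])[:,:800])
E
```

```text
time_s: 4.7
ee_pos: [420.7, 234.5, 211.6]
ee_rot: [2.533, -0.004, 2.876]
contact_force: [-0.3, -0.0, 0.9]
width: 42.6
t 4.7 ee [420.7 234.5 211.6] [ 2.533 -0.004  2.876] q [ 0.35  0.87 -1.    2.19  1.59  0.2  -0.56] F [-0.3 -0.   0.9] w 42.6
rot [-0.003 -0.001 -0.005] deg 0.3 shift [ 0.7 -0.2 -0.6] 0.9
```

View pics/v4.png

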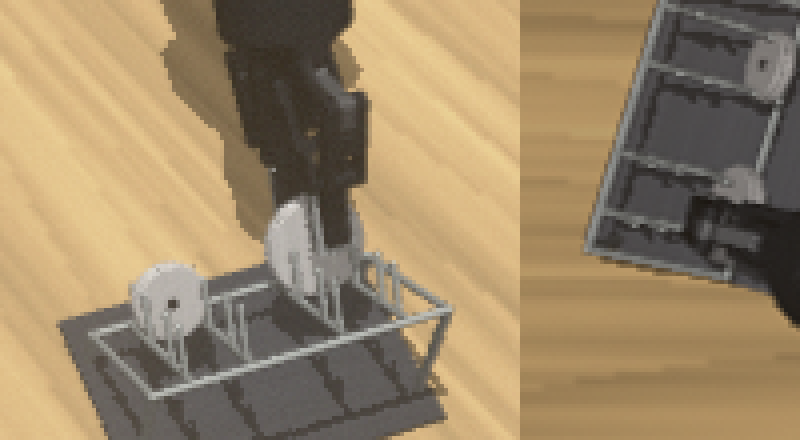

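The fingers straddle the large disc, at left crop (310,235), and clear the tines. I close on it.

```bash
python3 -m pendant '[[0,0,0,0,0,0,-0.5],[0,0,0,0,0,0,-0.6],[0,0,0,0,0,0,-0.7],[0,0,0,0,0,0,-0.8],[0,0,0,0,0,0,-0.9],[0,0,0,0,0,0,-1],[0,0,0,0,0,0,-1],[0,0,0,0,0,0,-1]]' 40
python3 -c "
from p import *
say()"
```

```text
time_s: 5.6
ee_pos: [420.5, 234.1, 212.0]
ee_rot: [2.534, -0.004, 2.877]
contact_force: [-1.3, -5.2, 7.6]
width: 9.4
t 5.6 ee [420.5 234.1 212. ] [ 2.534 -0.004  2.877] q [ 0.35  0.87 -1.01  2.19  1.59  0.2  -0.55] F [-1.3 -5.2  7.6] w 9.4
```

Gripped, with width 9.4 mm. The 9 N along the disc plane comes from the pads swinging forward and pressing the plug onto the rails. I lift along its own plane.

```bash
python3 -m pendant '[[0,0,0,0,0,-5,-1],[0,0,0,0,0,-12,-1],[0,0,0,0,0,-22,-1],[0,0,0,0,0,-35,-1],[0,0,0,0,0,-50,-1],[0,0,0,0,0,-65,-1],[0,0,0,0,0,-80,-1],[0,0,0,0,0,-80,-1]]'
python3 - <<'E'
from p import *
say()
for n in ("scene","top"):
    im,d=env.get_image(n); cv2.imwrite(f"{n}1i.png",im); np.save(f"{n}1.npy",d)
o=env.get_obs(); Rc=R.from_euler('xyz',o["ee_rot"]).as_matrix(); g=o["ee_pos"]+Rc@[0,0,175]
print("expect centre",g)
for n in ("scene","top"):
    try: print(n,disc(n,cv2.imread(f"{n}1i.png"),np.load(f"{n}1.npy"),g+[0,0,-10],38,60))
    except Exception as e: print(e)
    im=cv2.imread(f"{n}0i.png"); 
row([500,150,400],tool(rk,10))
row([560,20,380],tool(st,0))
cv2.imwrite("pics/v5.png",cv2.resize(cv2.imread("scene1i.png")[130:280,240:400],None,fx=4,fy=4,interpolation=3))
E
```

```text
time_s: 6.4
ee_pos: [409.0, 189.2, 278.3]
ee_rot: [2.534, -0.003, 2.875]
contact_force: [0.0, -0.1, -0.9]
width: 9.3
t 6.4 ee [409.  189.2 278.3] [ 2.534 -0.003  2.875] q [ 0.61  0.82 -1.25  2.23  1.05  0.32 -0.01] F [ 0.  -0.1 -0.9] w 9.3
expect centre [434.655 286.272 133.773]
scene (array([436.587, 289.781, 137.959]), array([0.216, 0.773, 0.596]), 29.882938385009766, 267, 431)
top (array([435.84 , 293.032, 136.959]), array([0.219, 0.795, 0.566]), 30.197994232177734, 117, 159)
rot [ 0.433 -0.002 -0.005] deg 24.8 shift [ -97.9   58.3 -109.1] 157.8
rot [ 0.606  0.048 -0.163] deg 36.1 shift [-190.   -43.  -155.6] 249.3
```

View pics/v5.png

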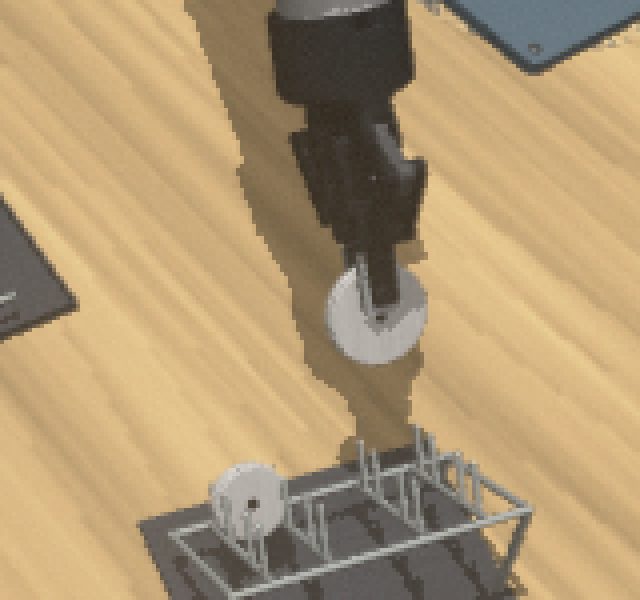

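The plug is held centred, with fits within 1.5 mm of what I expected, and the small plug is untouched. I refine the slot from the first images and head over.

```bash
python3 - <<'E'
from p import *
S=np.array([570.8,-6.8,0])
for n in ("scene","top"):
    im=cv2.imread(f"{n}0i.png"); d=np.load(f"{n}0.npy"); P=cloud(n,d); L=(P-S)@st
    for nm,m in (("tines z28-56",(L[...,2]>28)&(L[...,2]<58)&(abs(L[...,0])<26)&(L[...,1]>-16)&(L[...,1]<52)),("rail",(L[...,2]>16)&(L[...,2]<28)&(abs(L[...,0])<45)&(L[...,1]>-45)&(L[...,1]<115))):
        Q=L[m&(d>0)]; print(n,nm,len(Q))
        print(" y",np.histogram(Q[:,1],np.arange(-40,116,4))); print(" x",np.histogram(Q[:,0],np.arange(-44,45,4))[0])
row([500,150,400],tool(rk,10))
b=cv2.imread("top0i.png"); cv2.imwrite("pics/v6.png",cv2.resize(b[165:225,270:350],None,fx=10,fy=10,interpolation=3))
for y in (-8,-9,0,9,35,70): print(y,proj("top",[S+st@[18,y,54],S+st@[-18,y,54],S+st@[18,y,22],S+st@[-18,y,22]]).round(1).tolist())
E
python3 -m pendant '[[0.433,0,0,-98,58,-109,-1],[0.433,0,0,-98,58,-109,-1],[0.433,0,0,-98,58,-109,-1],[0.433,0,0,-98,58,-109,-1],[0.433,0,0,-98,58,-109,-1],[0.433,0,0,-98,58,-109,-1]]'
```

```text
scene tines z28-56 77
 y (array([ 0,  0,  0,  0,  0,  0,  2, 14,  8,  0,  1,  0, 13,  8,  1,  8, 11,
        5,  0,  0,  1,  4,  1,  0,  0,  0,  0,  0,  0,  0,  0,  0,  0,  0,
        0,  0,  0,  0]), array([-40, -36, -32, -28, -24, -20, -16, -12,  -8,  -4,   0,   4,   8,
        12,  16,  20,  24,  28,  32,  36,  40,  44,  48,  52,  56,  60,
        64,  68,  72,  76,  80,  84,  88,  92,  96, 100, 104, 108, 112]))
 x [ 0  0  0  0  0  0 33  8  0  0  0  0  0  0  3 31  2  0  0  0  0  0]
scene rail 204
 y (array([ 0,  7, 23, 18,  5,  4,  2,  3,  5,  3,  5,  4,  4,  3,  3,  5,  2,
        2,  3,  1,  1,  1,  0,  0,  0,  0,  0,  4, 20,  4,  5,  5, 24, 36,
        2,  0,  0,  0]), array([-40, -36, -32, -28, -24, -20, -16, -12,  -8,  -4,   0,   4,   8,
        12,  16,  20,  24,  28,  32,  36,  40,  44,  48,  52,  56,  60,
        64,  68,  72,  76,  80,  84,  88,  92,  96, 100, 104, 108, 112]))
 x [ 0  1 10  3  5  7 27 16  5 10  9  7  9  8  6 38 19  5  6  8  5  0]
top tines z28-56 49
 y (array([0, 0, 0, 0, 0, 0, 1, 7, 7, 1, 0, 0, 4, 6, 0, 2, 6, 3, 0, 0, 2, 5,
       5, 0, 0, 0, 0, 0, 0, 0,
[... 690 characters left out ...]
88,  92,  96, 100, 104, 108, 112]))
 x [ 0  6  4  7  6 15 47 11  6  4  7  6  7  6 16 44  8  8  4  6  2  0]
rot [ 0.433 -0.002 -0.005] deg 24.8 shift [ -97.9   58.3 -109.1] 157.8
-8 [[325.5, 187.1], [324.1, 201.5], [323.6, 187.9], [322.2, 201.9]]
-9 [[325.9, 187.1], [324.5, 201.5], [324.0, 188.0], [322.6, 202.0]]
0 [[322.3, 186.7], [320.9, 201.1], [320.5, 187.6], [319.1, 201.6]]
9 [[318.7, 186.3], [317.3, 200.7], [317.0, 187.2], [315.6, 201.2]]
35 [[308.3, 185.1], [306.8, 199.5], [306.9, 186.1], [305.4, 200.0]]
70 [[294.3, 183.6], [292.8, 198.0], [293.3, 184.5], [291.8, 198.5]]
time_s: 7.1
ee_pos: [500.1, 150.3, 399.2]
ee_rot: [2.967, -0.002, 2.876]
contact_force: [-1.4, 0.3, -1.3]
width: 9.0
```

View pics/v6.png

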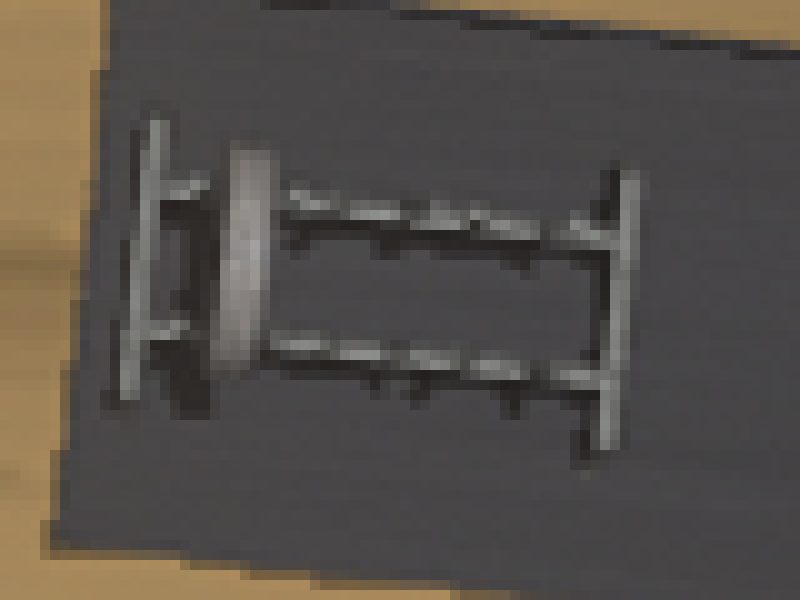

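Run:
```python
from p import *
S=np.array([570.8,-6.8,0])
for n in ("scene","top"):
    d=np.load(f"{n}0.npy"); L=(cloud(n,d)-S)@st
    m=(L[...,2]>30)&(L[...,2]<58)&(abs(L[...,0])<26)&(L[...,1]>-18)&(L[...,1]<52)&(d>0); Q=L[m]
    for a,b in ((-18,0),(2,18),(18,36),(36,52)):
        q=Q[(Q[:,1]>a)&(Q[:,1]<b)]; print(n,(a,b),len(q),q[:,1].mean().round(2),np.median(q[:,1]).round(2),"z",q[:,2].mean().round(1), "x+-",q[q[:,0]>0][:,0].mean().round(1),q[q[:,0]<0][:,0].mean().round(1))
row(S+[0,0,300],tool(st,0))
```

```text
scene (-18, 0) 23 -9.16 -9.28 z 43.8 x+- 18.3 -17.3
scene (2, 18) 20 11.42 11.46 z 42.8 x+- 18.5 -17.3
scene (18, 36) 23 25.84 26.1 z 44.4 x+- 18.3 -17.3
scene (36, 52) 6 46.33 45.72 z 47.0 x+- 18.4 nan
top (-18, 0) 15 -7.54 -7.22 z 44.7 x+- 17.3 -18.2
top (2, 18) 10 12.75 12.77 z 49.7 x+- 17.5 -17.9
top (18, 36) 11 26.54 26.93 z 48.4 x+- 18.3 -18.0
top (36, 52) 9 47.64 47.11 z 45.3 x+- 17.6 -19.0
rot [ 0.174  0.012 -0.167] deg 13.9 shift [-109.8 -148.2   74.4] 198.9<stdin>:7: RuntimeWarning: Mean of empty slice.
  ret = ret.dtype.type(ret / rcount)
```

```bash
python3 -m pendant '[[0.174,0.012,-0.167,-110,-148,30,-1],[0.174,0.012,-0.167,-110,-148,40,-1],[0.174,0.012,-0.167,-110,-148,60,-1],[0.174,0.012,-0.167,-110,-148,74,-1],[0.174,0.012,-0.167,-110,-148,74,-1],[0.174,0.012,-0.167,-110,-148,74,-1],[0.174,0.012,-0.167,-110,-148,74,-1]]'
python3 - <<'E'
from p import *
S=np.array([570.8,-6.8,0])
say(); row(S+[0,0,300],tool(st,0))
o=env.get_obs(); Rc=R.from_euler('xyz',o["ee_rot"]).as_matrix(); g=o["ee_pos"]+Rc@[0,0,175]
print("expect",g, "in station",(g-S)@st)
for n in ("scene","top"):
    im,d=env.get_image(n); cv2.imwrite(f"{n}2i.png",im); np.save(f"{n}2.npy",d)
    for nm,c,z in (("held",g-[0,0,8],100),("done",np.array([575,65,50]),20)):
        r=disc(n,im,d,c,36,z); print(n,nm,"station",((r[0]-S)@st).round(2),r[1:])
a=cv2.imread("scene2i.png"); b=cv2.imread("top2i.png")
cv2.imwrite("pics/v7.png",np.hstack([cv2.resize(a[110:230,170:270],None,fx=4,fy=4,interpolation=3),cv2.resize(b[140:260,270:370],None,fx=4,fy=4,interpolation=3)]))
E
```

```text
time_s: 7.8
ee_pos: [570.2, -4.8, 300.2]
ee_rot: [3.14, -0.0, 3.046]
contact_force: [0.5, 0.9, 0.2]
width: 9.4
t 7.8 ee [570.2  -4.8 300.2] [ 3.14  -0.     3.046] q [ 0.64  0.79 -1.02  1.79  0.78  1.03  0.79] F [0.5 0.9 0.2] w 9.4
rot [ 0.002 -0.001  0.002] deg 0.2 shift [-0.8 -1.9  0.2] 2.1
expect [570.103  -4.515 125.205] in station [ -0.918   2.206 125.205]
scene held station [ -0.7    7.9  124.75] (array([-0.097, -0.995, -0.016]), 29.729726791381836, 169, 245)
scene done station [-0.49 74.39 50.47] (array([-0.098, -0.995,  0.007]), 31.712465286254883, 213, 359)
top held station [-26.51   8.12 122.42] (array([ 0.735, -0.666,  0.125]), 14.161036491394043, 10, 12)
top done station [-3.19 80.59 53.14] (array([0.045, 0.906, 0.422]), 33.55198669433594, 65, 182)
```

View pics/v7.png

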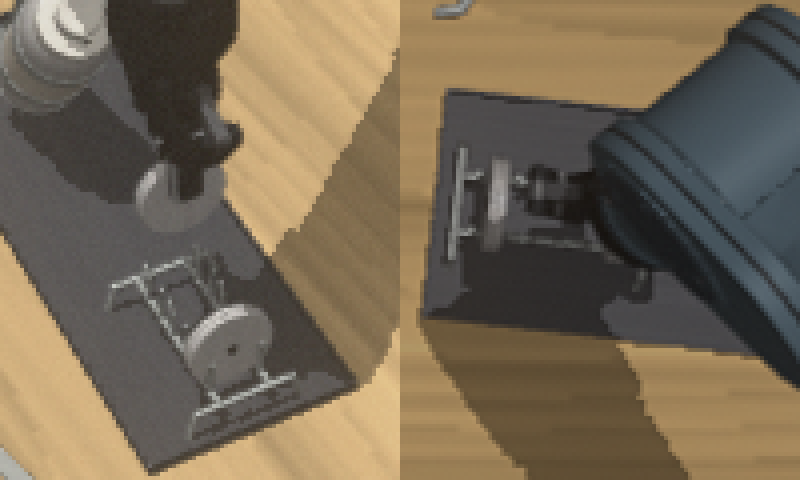

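The scene view shows the held plug upright above the slot. I calibrate each camera's bias on the held plug, since its true pose is known from the arm. That puts the slot at y≈-0.5 relative to my first estimate, so I correct for it and lower.

```bash
python3 -c "
from p import *
row([570.5,-7.3,260],tool(st,0))"
python3 -m pendant '[[0.002,-0.001,0.002,-0.6,-2.5,10,-1],[0.002,-0.001,0.002,-0.6,-2.5,25,-1],[0.002,-0.001,0.002,-0.6,-2.5,35,-1],[0.002,-0.001,0.002,-0.6,-2.5,40,-1],[0.002,-0.001,0.002,-0.6,-2.5,40,-1],[0.002,-0.001,0.002,-0.6,-2.5,40,-1]]'
python3 -c "
from p import *
row([570.5,-7.3,236],tool(st,0))"
```

```text
rot [0.001 0.001 0.003] deg 0.2 shift [-0.1 -2.5 41.1] 41.2
time_s: 8.5
ee_pos: [571.1, -7.2, 261.2]
ee_rot: [-3.141, 0.002, 3.044]
contact_force: [0.5, -0.5, -0.6]
width: 9.3
rot [-0.001  0.002  0.001] deg 0.1 shift [ 0.7 -0.1 25.2] 25.2
```

```bash
python3 -m pendant '[[0,0,0,0.3,0,6,-1],[0,0,0,0.3,0,12,-1],[0,0,0,0.3,0,17,-1],[0,0,0,0.3,0,21,-1],[0,0,0,0.3,0,24,-1],[0,0,0,0.3,0,24,-1]]'
python3 -c "
from p import *
say();row([570.5,-7.3,226],tool(st,0))"
```

```text
time_s: 9.1
ee_pos: [570.7, -7.2, 236.7]
ee_rot: [-3.141, 0.002, 3.044]
contact_force: [0.7, -0.8, -0.8]
width: 9.3
t 9.1 ee [570.7  -7.2 236.7] [-3.141  0.002  3.044] q [ 0.59  0.86 -0.94  1.82  0.87  0.94  0.73] F [ 0.7 -0.8 -0.8] w 9.3
rot [-0.001  0.002  0.001] deg 0.1 shift [ 0.2 -0.1 10.7] 10.7
```

Inside the tines with no contact. I continue in small steps.

```bash
python3 -m pendant '[[0,0,0,0,0,3,-1],[0,0,0,0,0,6,-1],[0,0,0,0,0,8.5,-1],[0,0,0,0,0,10,-1],[0,0,0,0,0,10,-1]]'
python3 -m pendant '[[0,0,0,0,0,1,-1],[0,0,0,0,0,1.5,-1],[0,0,0,0,0,1.5,-1]]'
```

```text
time_s: 9.6
ee_pos: [570.7, -7.3, 226.4]
ee_rot: [-3.141, 0.001, 3.044]
contact_force: [-0.5, 0.4, -0.5]
width: 9.4
time_s: 9.9
ee_pos: [571.0, -7.2, 225.3]
ee_rot: [-3.141, 0.002, 3.044]
contact_force: [-0.6, 0.5, 1.9]
width: 9.1
```

```bash
python3 -m pendant '[[0,0,0,0,0,0.5,-1],[0,0,0,0,0,1,-1],[0,0,0,0,0,1,-1]]'
python3 -m pendant '[[0,0,0,0,0,0.3,-1],[0,0,0,0,0,0.6,-1]]'
```

```text
time_s: 10.2
ee_pos: [571.3, -7.0, 225.0]
ee_rot: [-3.141, 0.003, 3.044]
contact_force: [-1.2, -0.9, 6.2]
width: 9.0
time_s: 10.4
ee_pos: [571.3, -7.0, 224.9]
ee_rot: [-3.141, 0.003, 3.044]
contact_force: [-2.1, -1.0, 10.3]
width: 9.0
```

Seated on both rails at 10 N. I release gently.

```bash
python3 -m pendant '[[0,0,0,0,0,-0.4,-0.85],[0,0,0,0,0,-0.4,-0.7],[0,0,0,0,0,-0.4,-0.5],[0,0,0,0,0,-0.4,-0.3],[0,0,0,0,0,-0.4,-0.2],[0,0,0,0,0,-0.4,-0.2]]' 20
python3 -m pendant '[[0,0,0,0,0,-10,-0.2],[0,0,0,0,0,-25,-0.2],[0,0,0,0,0,-45,-0.2],[0,0,0,0,0,-70,-0.2],[0,0,0,0,0,-100,-0.2],[0,0,0,0,0,-140,-0.2],[0,0,0,0,0,-140,-0.2]]'
python3 - <<'E'
from p import *
S=np.array([570.8,-6.8,0]); say()
r0=[]
for n in ("scene","top"):
    im,d=env.get_image(n); cv2.imwrite(f"{n}3i.png",im); np.save(f"{n}3.npy",d)
    for nm,c in (("plug",S+[0,0,50]),("done",np.array([575,65,50]))):
        r=disc(n,im,d,c,36,24); print(n,nm,"station",((r[0]-S)@st).round(2),r[1:])
a=cv2.imread("scene3i.png"); b=cv2.imread("top3i.png")
cv2.imwrite("pics/v8.png",np.hstack([cv2.resize(a[90:240,150:260],None,fx=4,fy=4,interpolation=3),cv2.resize(b[140:290,270:360],None,fx=4,fy=4,interpolation=3)]))
# cap from first images: white pad, plane & ring fits
for n in ("scene","top"):
    d=np.load(f"{n}0.npy"); im=cv2.imread(f"{n}0i.png"); P=cloud(n,d); L=(P-S)@st
    m=(L[...,2]>125)&(abs(L[...,0])<60)&(L[...,1]>-260)&(L[...,1]<-90)&(d>0)
    ax=np.array([0,np.sin(np.radians(38)),np.cos(np.radians(38))]); q=L[m]; 
    s=q@ax; o=s-np.median(s); lat=np.c_[q[:,0],q@np.array([0,np.cos(np.radians(38)),-np.sin(np.radians(38))])]
    h,e=np.histogram(s,np.arange(s.min()//2*2,s.max()+2,2)); print(n,len(q)); 
    for k in range(len(h)):
        if h[k]>8: w=(s>=e[k])&(s<e[k+1]); print(e[k],h[k],lat[w].mean(0).round(1),lat[w].min(0).round(),lat[w].max(0).round(),"col",im[m][w].mean().round())
E
```

```text
time_s: 11.0
ee_pos: [571.3, -6.9, 225.2]
ee_rot: [-3.141, 0.003, 3.044]
contact_force: [-0.5, 0.1, -0.4]
width: 34.0
time_s: 11.7
ee_pos: [572.4, -5.4, 372.0]
ee_rot: [3.141, 0.013, 3.045]
contact_force: [0.0, 0.2, 0.4]
width: 34.1
t 11.7 ee [572.4  -5.4 372. ] [3.141 0.013 3.045] q [ 0.69  0.7  -1.09  1.74  0.69  1.13  0.85] F [0.  0.2 0.4] w 34.1
scene plug station [ 2.33  5.57 50.54] (array([ 0.092,  0.996, -0.009]), 31.533475875854492, 188, 333)
scene done station [ 1.43 74.5  51.06] (array([-0.093, -0.996,  0.004]), 31.976713180541992, 211, 341)
top plug station [-9.67  6.87 55.71] (array([-0.07 , -0.996, -0.048]), 25.268661499023438, 45, 90)
top done station [-1.85 82.48 52.51] (array([0.015, 0.928, 0.373]), 31.83966827392578, 59, 183)
scene 565
4.0 11 [  15.4 -226.9] [  -9. -244.] [  32. -198.] col 100.0
6.0 10 [  25.2 -219.8] [   3. -243.] [  33. -204.] col 118.0
8.0 15 [  22.  -215.6] [ -11. -244.] [  31. -193.] col 109.0
10.0 9 [  13.8 -219.5] [ -25. -237.] [  28. -192.] col 134.0
12.0 13 [  21.  -206.8] [  -7. -244.] [  30. -186.] col 107.0
14.0 13 [  17.8 -218.4] [ -14. 
[... 2104 characters left out ...]
 24. -183.] col 113.0
34.0 72 [  -4.4 -206.9] [ -24. -246.] [  24. -184.] col 111.0
36.0 32 [  -2.5 -209.2] [ -24. -245.] [  23. -187.] col 113.0
38.0 11 [  -2.7 -226. ] [ -21. -246.] [  16. -196.] col 99.0
42.0 13 [   1.5 -211.9] [ -14. -245.] [  10. -197.] col 111.0
44.0 44 [  -2.3 -210.3] [ -13. -246.] [  14. -193.] col 103.0
46.0 57 [  -0.8 -212.2] [ -14. -246.] [  11. -194.] col 103.0
48.0 26 [   2.  -213.7] [ -10. -245.] [  13. -197.] col 110.0
50.0 10 [   0.9 -228. ] [ -14. -246.] [  13. -206.] col 101.0
96.0 15 [  -3.6 -246.5] [ -12. -250.] [  12. -241.] col 91.0
98.0 22 [   0.6 -245.6] [ -12. -251.] [  11. -241.] col 92.0
100.0 14 [  -0.4 -246.8] [ -12. -251.] [  11. -244.] col 90.0
```

View pics/v8.png

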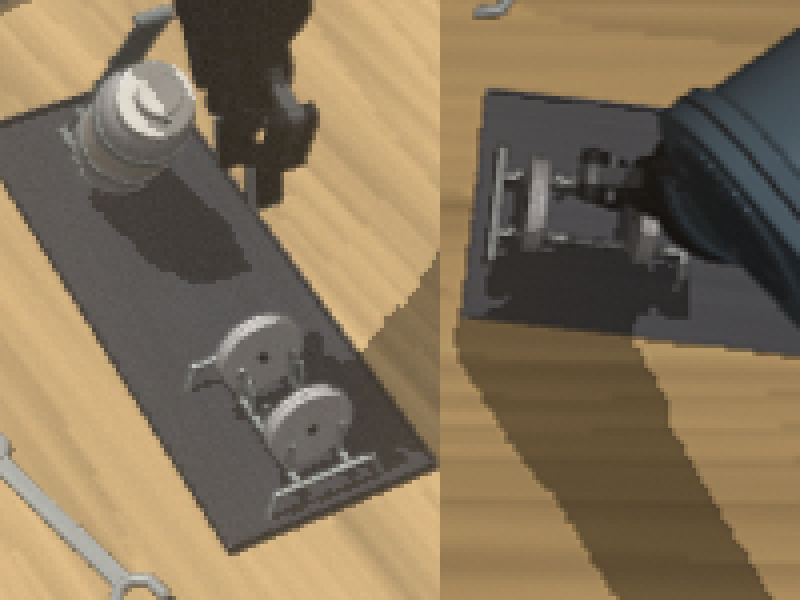

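The scene shows the plug standing upright in the near slot at (262,355) of the left crop, released, with the drying plug unmoved. The cap pad is at left crop (160,95) with the guard behind it. I shut the fingers and tilt along the can's axis.

```bash
cat >> p.py <<'E'
S=np.array([570.5,-7.3,0]); c38,s38=np.cos(np.radians(38)),np.sin(np.radians(38))
def cap(s,lat=-209.5,x=0): return S+st@[x,lat*c38+s*s38,-lat*s38+s*c38]
def where():
    o=env.get_obs(); Rc=R.from_euler('xyz',o["ee_rot"]).as_matrix(); L=(o["ee_pos"]+Rc@[0,0,173]-S)@st
    print("tip x,lat,s",L[0].round(2),(L[1]*c38-L[2]*s38).round(2),(L[1]*s38+L[2]*c38).round(2),"F axial",(np.array(o["contact_force"])@st@[0,s38,c38]).round(2))
E
python3 -c "
from p import *
row(cap(300),tool(st,-38))"
```

```text
rot [ 0.662  0.006 -0.002] deg 37.9 shift [ 0.5 18.9  2. ] 19.0
```

```bash
python3 -m pendant '[[0.3,0,0,0,19,2,-1],[0.662,0.006,-0.002,0.5,19,2,-1],[0.662,0.006,-0.002,0.5,19,2,-1],[0.662,0.006,-0.002,0.5,19,2,-1],[0.662,0.006,-0.002,0.5,19,2,-1],[0.662,0.006,-0.002,0.5,19,2,-1],[0.662,0.006,-0.002,0.5,19,2,-1]]' 40
python3 -c "
from p import *
say();where();row(cap(173+60),tool(st,-38))"
```

```text
time_s: 12.5
ee_pos: [572.3, 12.4, 364.9]
ee_rot: [-2.48, -0.001, 3.044]
contact_force: [-0.5, -0.9, -0.4]
width: 0.2
t 12.5 ee [572.3  12.4 364.9] [-2.48  -0.001  3.044] q [ 0.3   0.67 -0.81  1.72  1.    1.52  0.62] F [-0.5 -0.9 -0.4] w 0.2
tip x,lat,s -0.2 -208.81 126.77 F axial -0.9
rot [ 0.002 -0.     0.001] deg 0.1 shift [-0.2 -0.5 66.8] 66.8
```

```bash
python3 -m pendant '[[0.002,0,0,-0.2,-0.5,20,-1],[0.002,0,0,-0.2,-0.5,40,-1],[0.002,0,0,-0.2,-0.5,55,-1],[0.002,0,0,-0.2,-0.5,63,-1],[0.002,0,0,-0.2,-0.5,67,-1],[0.002,0,0,-0.2,-0.5,67,-1]]'
python3 - <<'E'
from p import *
say();where()
im,d=env.get_image("scene"); cv2.imwrite("pics/v9.png",cv2.resize(im[70:220,140:260],None,fx=5,fy=5,interpolation=3)[:600])
E
```

```text
time_s: 13.1
ee_pos: [568.3, -29.3, 312.0]
ee_rot: [-2.478, -0.001, 3.044]
contact_force: [-0.5, -0.1, 0.2]
width: -0.1
t 13.1 ee [568.3 -29.3 312. ] [-2.478 -0.001  3.044] q [ 0.35  0.73 -0.77  1.78  1.08  1.43  0.59] F [-0.5 -0.1  0.2] w -0.1
tip x,lat,s -0.2 -209.56 59.22 F axial 0.03
```

View pics/v9.png

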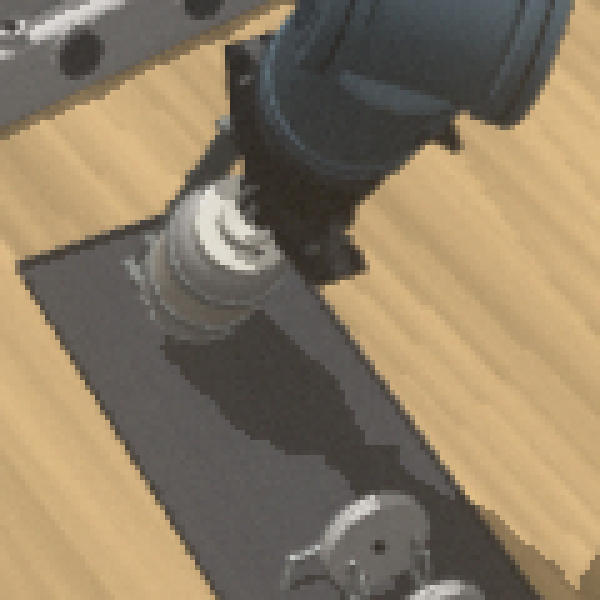

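The fingertips are just above the pad at (245,205), clear of the guard end at (222,125). I feel downward.

```bash
python3 -m pendant '[[0,0,0,0,0,2,-1],[0,0,0,0,0,4,-1],[0,0,0,0,0,6,-1],[0,0,0,0,0,7,-1],[0,0,0,0,0,7,-1]]'
python3 -c "
from p import *
where()"
python3 -m pendant '[[0,0,0,0,0,0.7,-1],[0,0,0,0,0,1.4,-1],[0,0,0,0,0,2,-1],[0,0,0,0,0,2,-1]]'
python3 -c "
from p import *
where()"
```

```text
time_s: 13.65
ee_pos: [568.0, -33.2, 306.9]
ee_rot: [-2.478, -0.001, 3.044]
contact_force: [0.1, 0.3, -0.7]
width: -0.4
tip x,lat,s 0.01 -209.41 52.82 F axial -0.42
time_s: 14.05
ee_pos: [567.9, -34.4, 305.2]
ee_rot: [-2.478, -0.001, 3.044]
contact_force: [0.7, 0.0, 0.7]
width: 0.1
tip x,lat,s -0.01 -209.41 50.72 F axial 0.64
```

```bash
python3 -m pendant '[[0,0,0,0,0,0.7,-1],[0,0,0,0,0,1.4,-1],[0,0,0,0,0,2,-1],[0,0,0,0,0,2,-1]]'
python3 -c "
from p import *
where()"
```

```text
time_s: 14.45
ee_pos: [567.7, -35.8, 303.5]
ee_rot: [-2.478, -0.001, 3.044]
contact_force: [0.4, -0.5, -0.9]
width: 0.1
tip x,lat,s -0.08 -209.43 48.58 F axial -0.94
```

```bash
python3 -m pendant '[[0,0,0,0,0,0.7,-1],[0,0,0,0,0,1.4,-1],[0,0,0,0,0,2,-1],[0,0,0,0,0,2,-1]]'
python3 -c "
from p import *
where()"
```

```text
time_s: 14.85
ee_pos: [567.8, -36.2, 302.1]
ee_rot: [-2.48, -0.0, 3.045]
contact_force: [1.8, 4.9, 1.2]
width: 0.2
tip x,lat,s 0.3 -208.61 47.19 F axial 3.99
```

```bash
python3 -m pendant '[[0,0,0,0,0,0.5,-1],[0,0,0,0,0,1,-1],[0,0,0,0,0,1,-1]]'
python3 -c "
from p import *
where()"
```

```text
time_s: 15.15
ee_pos: [567.9, -36.3, 301.4]
ee_rot: [-2.481, 0.0, 3.046]
contact_force: [1.8, 5.1, 2.1]
width: 0.2
tip x,lat,s 0.52 -208.07 46.55 F axial 4.91
```

The push has a sideways part pointing away from the guard (+lat about 3 N), so the finger linkage may be brushing the guard. I back off and turn the tool 90° about its axis, so its narrow side faces the guard.

```bash
python3 -m pendant '[[0,0,0,0,0,-10,-1],[0,0,0,0,0,-40,-1],[0,0,0,0,0,-70,-1],[0,0,0.3,0,0,-70,-1],[0,0,0.6,0,0,-70,-1],[0,0,0.9,0,0,-70,-1],[0,0,0.9,0,0,-70,-1],[0,0,0.9,0,0,-70,-1]]'
python3 -c "
from p import *
say();where();T=tool(st,-38)@R.from_euler('z',np.pi/2).as_matrix(); row(cap(173+110),T)"
```

```text
time_s: 15.95
ee_pos: [571.8, 6.0, 357.0]
ee_rot: [-2.625, 0.435, 2.406]
contact_force: [-0.2, 0.5, 0.0]
width: 0.0
t 15.95 ee [571.8   6.  357. ] [-2.625  0.435  2.406] q [ 0.25  0.64 -0.7   1.74  0.97  1.45 -0.11] F [-0.2  0.5  0. ] w 0.0
tip x,lat,s 0.14 -209.09 116.53 F axial 0.32
rot [ 0.001 -0.001  0.816] deg 46.8 shift [-0.2 -0.2  6.5] 6.5
```

```bash
python3 -m pendant '[[0,0,0.15,0,0,6,-1],[0,0,0.3,0,0,6,-1],[0,0,0.45,0,0,6,-1],[0,0,0.6,0,0,6,-1],[0,0,0.75,0,0,6,-1],[0,0,0.816,0,0,6,-1],[0,0,0.816,0,0,6,-1]]'
python3 -c "
from p import *
say();where();T=tool(st,-38)@R.from_euler('z',np.pi/2).as_matrix(); row(cap(173+55),T)"
```

```text
time_s: 16.65
ee_pos: [571.3, 2.0, 352.6]
ee_rot: [3.141, 0.663, 1.471]
contact_force: [-0.3, 0.7, 1.2]
width: -0.5
t 16.65 ee [571.3   2.  352.6] [3.141 0.663 1.471] q [ 0.18  0.61 -0.59  1.75  0.92  1.39 -0.9 ] F [-0.3  0.7  1.2] w -0.5
tip x,lat,s -0.04 -209.77 110.63 F axial 1.34
rot [ 0.     0.    -0.001] deg 0.1 shift [ 0.2  0.1 55.6] 55.6
```

```bash
python3 -m pendant '[[0,0,0,0.2,0,20,-1],[0,0,0,0.2,0,40,-1],[0,0,0,0.2,0,50,-1],[0,0,0,0.2,0,58,-1],[0,0,0,0.2,0,61,-1],[0,0,0,0.2,0,61,-1]]'
python3 -c "
from p import *
where()"
python3 -m pendant '[[0,0,0,0,0,0.7,-1],[0,0,0,0,0,1.4,-1],[0,0,0,0,0,2,-1],[0,0,0,0,0,2,-1]]'
python3 -c "
from p import *
where()"
```

```text
time_s: 17.25
ee_pos: [567.7, -35.4, 304.3]
ee_rot: [3.141, 0.663, 1.472]
contact_force: [-0.2, 0.2, 0.1]
width: -0.1
tip x,lat,s -0.04 -209.58 49.43 F axial 0.14
time_s: 17.65
ee_pos: [567.6, -36.5, 302.8]
ee_rot: [3.141, 0.663, 1.472]
contact_force: [-1.0, -0.4, 0.6]
width: -0.2
tip x,lat,s 0.02 -209.54 47.6 F axial 0.2
```

```bash
python3 -m pendant '[[0,0,0,0,0,0.5,-1],[0,0,0,0,0,1,-1],[0,0,0,0,0,1,-1]]'
python3 -c "
from p import *
where()"
```

```text
time_s: 17.95
ee_pos: [567.5, -37.1, 302.0]
ee_rot: [3.141, 0.663, 1.472]
contact_force: [0.3, 0.7, -0.3]
width: -0.1
tip x,lat,s -0.04 -209.56 46.52 F axial 0.18
```

At the same depth the force is now zero, so that contact was indeed the guard, at about 6 N. I continue feeling.

```bash
python3 -m pendant '[[0,0,0,0,0,0.5,-1],[0,0,0,0,0,1,-1],[0,0,0,0,0,1,-1]]'
python3 -c "
from p import *
where()"
```

```text
time_s: 18.25
ee_pos: [567.5, -37.6, 301.3]
ee_rot: [3.141, 0.663, 1.472]
contact_force: [-1.3, 1.5, 1.8]
width: 0.3
tip x,lat,s 0.02 -209.52 45.66 F axial 2.27
```

```bash
python3 -m pendant '[[0,0,0,0,0,0.5,-1],[0,0,0,0,0,1,-1],[0,0,0,0,0,1,-1]]'
python3 -c "
from p import *
where()"
```

```text
time_s: 18.55
ee_pos: [567.4, -38.0, 300.8]
ee_rot: [3.141, 0.663, 1.472]
contact_force: [-1.6, 1.9, 5.4]
width: -0.1
tip x,lat,s 0.05 -209.5 45.06 F axial 5.29
```

```bash
python3 -m pendant '[[0,0,0,0,0,0.5,-1],[0,0,0,0,0,1,-1],[0,0,0,0,0,1,-1]]'
python3 -c "
from p import *
where()"
```

```text
time_s: 18.85
ee_pos: [567.4, -38.3, 300.4]
ee_rot: [3.14, 0.663, 1.472]
contact_force: [-1.4, 3.5, 5.6]
width: 0.3
tip x,lat,s 0.07 -209.51 44.56 F axial 6.5
```

The pad was found at s≈45.5, and the force is now purely along the axis. I press on to the stop.

```bash
python3 -m pendant '[[0,0,0,0,0,1,-1],[0,0,0,0,0,2,-1],[0,0,0,0,0,3,-1],[0,0,0,0,0,3,-1]]'
python3 -c "
from p import *
where()"
```

```text
time_s: 19.25
ee_pos: [567.2, -39.5, 298.7]
ee_rot: [3.14, 0.664, 1.472]
contact_force: [-2.5, 4.4, 8.9]
width: 0.2
tip x,lat,s 0.07 -209.51 42.44 F axial 9.61
```

```bash
python3 -m pendant '[[0,0,0,0,0,0.7,-1],[0,0,0,0,0,1.5,-1],[0,0,0,0,0,1.5,-1]]'
python3 -c "
from p import *
where()"
```

```text
time_s: 19.55
ee_pos: [567.1, -39.8, 298.3]
ee_rot: [3.139, 0.664, 1.472]
contact_force: [-2.6, 5.3, 9.4]
width: 0.0
tip x,lat,s 0.1 -209.5 41.97 F axial 10.53
```

```bash
python3 -m pendant '[[0,0,0,0,0,1,-1],[0,0,0,0,0,2,-1],[0,0,0,0,0,2.5,-1],[0,0,0,0,0,2.5,-1]]'
python3 -c "
from p import *
where()"
```

```text
time_s: 19.95
ee_pos: [566.9, -40.5, 297.3]
ee_rot: [3.139, 0.664, 1.472]
contact_force: [-3.3, 5.1, 10.7]
width: -0.4
tip x,lat,s 0.12 -209.5 40.76 F axial 11.36
```

```bash
python3 -m pendant '[[0,0,0,0,0,1,-1],[0,0,0,0,0,2,-1],[0,0,0,0,0,2,-1]]'
python3 -c "
from p import *
where()"
```

```text
time_s: 20.25
ee_pos: [566.8, -40.5, 297.1]
ee_rot: [3.138, 0.665, 1.472]
contact_force: [-4.9, 6.3, 13.0]
width: 0.0
tip x,lat,s 0.15 -209.47 40.55 F axial 13.8
```

```bash
python3 -m pendant '[[0,0,0,0,0,1,-1],[0,0,0,0,0,2,-1],[0,0,0,0,0,2,-1],[0,0,0,0,0,2,-1]]'
python3 -c "
from p import *
where()"
```

```text
time_s: 20.65
ee_pos: [566.7, -40.4, 297.0]
ee_rot: [3.137, 0.665, 1.472]
contact_force: [-6.0, 7.7, 14.7]
width: 0.1
tip x,lat,s 0.16 -209.45 40.53 F axial 15.94
```

```bash
python3 -m pendant '[[0,0,0,0,0,1,-1],[0,0,0,0,0,2,-1],[0,0,0,0,0,2,-1],[0,0,0,0,0,2,-1]]'
python3 -c "
from p import *
where()"
```

```text
time_s: 21.05
ee_pos: [566.5, -40.3, 297.0]
ee_rot: [3.136, 0.666, 1.472]
contact_force: [-4.9, 6.9, 14.7]
width: 0.2
tip x,lat,s 0.18 -209.43 40.56 F axial 15.53
```

The tip no longer advances (s=40.55, 5 mm of travel) while the force rises to 16 N, so the cap is on its stop. I release and retreat along the axis.

```bash
python3 -m pendant '[[0,0,0,0,0,-2,-1],[0,0,0,0,0,-5,-1],[0,0,0,0,0,-10,-1],[0,0,0,0,0,-25,-1],[0,0,0,0,0,-50,-1],[0,0,0,0,0,-85,-1],[0,0,0,0,0,-120,-1],[0,0,0,0,0,-120,-1]]'
python3 -c "
from p import *
say(); where(); row([600,90,450],tool(st,-38)@R.from_euler('z',np.pi/2).as_matrix())"
```

```text
time_s: 21.85
ee_pos: [574.1, 38.0, 395.6]
ee_rot: [3.128, 0.661, 1.472]
contact_force: [0.1, 0.4, -0.0]
width: 0.3
t 21.85 ee [574.1  38.  395.6] [3.128 0.661 1.472] q [ 0.14  0.57 -0.62  1.69  0.88  1.47 -0.88] F [ 0.1  0.4 -0. ] w 0.3
tip x,lat,s 1.45 -207.34 166.74 F axial 0.27
rot [ 0.013 -0.002 -0.   ] deg 0.8 shift [  9.4  21.7 -76. ] 79.6
```

```bash
python3 -m pendant '[[0,0,0,0,30,-60,-1],[0,0,0,0,60,-60,-1],[0,0,0,0,100,-60,-1],[0,0,0,0,140,-60,-1],[0,0,0,0,140,-60,-1]]'
python3 - <<'E'
from p import *
say()
for n in ("scene","top"):
    im,d=env.get_image(n); cv2.imwrite(f"{n}4i.png",im); np.save(f"{n}4.npy",d)
for k in (0,3,4):
    im=cv2.imread(f"scene{k}i.png"); d=np.load(f"scene{k}.npy")
    for nm,c,r,z in (("plug",S+[0,0,50],36,24),("done",np.array([575,65,50]),36,24),("small",np.array([535,314,70]),34,45)):
        try: r=disc("scene",im,d,c,r,z); print(k,nm,r[0],r[1],r[3])
        except Exception as e: print(k,nm,"none")
    L=(cloud("scene",d)-S)@st; s=L@[0,s38,c38]; la=L@[0,c38,-s38]
    m=(d>0)&(np.hypot(L[...,0],la+209.5)<10)&(s>25)&(s<60); print(k,"pad s",np.median(s[m]).round(2),m.sum())
a=cv2.imread("scene4i.png"); cv2.imwrite("pics/v10.png",cv2.resize(a[70:320,130:400],None,fx=2.4,fy=2.4,interpolation=3))
E
```

```text
time_s: 22.35
ee_pos: [719.4, 60.3, 442.5]
ee_rot: [3.128, 0.662, 1.469]
contact_force: [-2.0, -1.4, -1.2]
width: 0.0
t 22.35 ee [719.4  60.3 442.5] [3.128 0.662 1.469] q [ 0.03  0.77 -0.56  1.21  0.93  1.67 -0.67] F [-2.  -1.4 -1.2] w 0.0
0 plug [553.823  -3.414  38.778] [ 0.994 -0.093  0.058] 39
0 done [578.089  67.464  50.375] [ 0.103  0.995 -0.016] 210
0 small [538.676 315.595  62.332] [0.204 0.805 0.557] 149
0 pad s 45.34 46
3 plug [573.66   -1.48   50.538] [ 0.092  0.996 -0.009] 188
3 done [579.518  67.201  51.056] [-0.093 -0.996  0.004] 211
3 small [537.422 315.94   62.135] [0.233 0.803 0.549] 170
3 pad s 45.73 45
4 plug [572.216  -1.642  50.731] [-0.092 -0.996  0.005] 195
4 done [579.838  67.105  50.492] [-0.104 -0.994 -0.015] 205
4 small [536.235 316.62   62.478] [0.176 0.793 0.583] 149
4 pad s 44.98 44
```

View pics/v10.png

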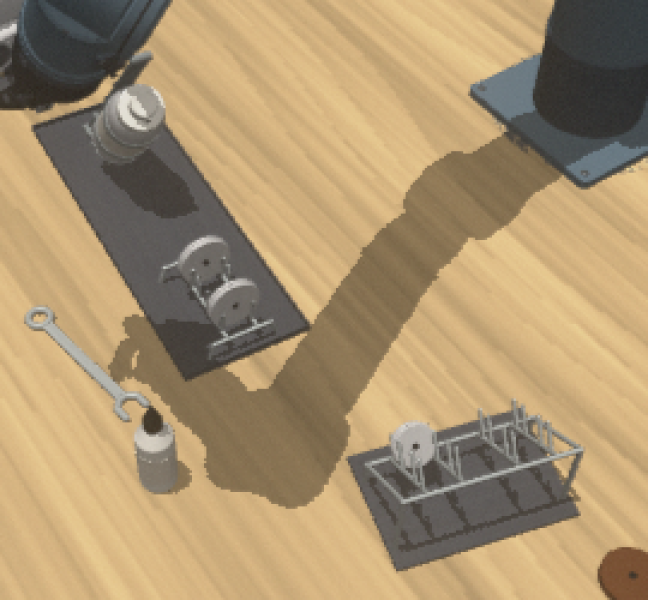

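The final view shows:
- The large plug stands upright in the near slot at (205,262).
- The drying plug at (235,305), the small plug at (413,445), the bottle and the spanner are unchanged.
- The cap is back up, with the pad at 45.0 mm against 45.3 mm before pressing.
- The arm is clear.

I hand the job in.

```bash
python3 -m pendant '[[0,0,0,0,0,0,-1],[0,0,0,0,0,0,-1]]'; python3 -c "
from p import *
say(); print(env.close_job())"
```

```text
time_s: 22.65
ee_pos: [715.7, 62.2, 443.3]
ee_rot: [3.131, 0.661, 1.474]
contact_force: [0.6, -0.1, 0.4]
width: -0.1
t 22.65 ee [715.7  62.2 443.3] [3.131 0.661 1.474] q [ 0.03  0.76 -0.57  1.22  0.93  1.67 -0.68] F [ 0.6 -0.1  0.4] w -0.1
the job is handed in; nothing more can be done
None
```

The job is done and handed in at 22.65 s. The large plug stands upright in the drip-rack slot nearest the can, and the cap was then pressed fully down and let spring back.

- **Plug:** I drew it out along its own plane and set it on both rails until the contact force reached about 10 N. Then I let go and backed away.
- **Cap:** I felt the pad about 2 to 3 mm below its nominal height. I pressed it through its 5 mm travel to the stop, where the tip stopped advancing as the force rose to 16 N, held for a moment, and retreated.
- **Guard contact:** on the first approach to the cap the finger linkage brushed the guard with about 6 N. I backed off, turned the tool 90° about its axis and came in again without touching it.
- **Last checks:** the plug's face normal is level to within 1°. The pad is back at 45.0 mm along its axis, against 45.3 mm before, which is within noise. The drying and small plugs are within measuring noise of their starting positions (about 1 to 3 mm). The spanner and bottle look unmoved, and the arm is clear of everything.
- **Disagreements:** the top camera read 2 to 3 mm off in y from the arm and the scene camera. I corrected for this using the held plug. The top camera's disc fits on the upright plugs were not reliable, so the final plug checks rest on the scene camera.

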